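# Hook the stock tray out from under the riser

## Task

The stock tray has been pushed too far back under the bench riser. Take the rod with the turned-down hook by its grip block, reach its tip in under the riser's ledge, drop it into the flat ring on the tray's front and pull the tray straight out until the whole ring stands clear in front of the ledge. Then let go with the rod standing on its foot on the worktop (it may stay in the ring), and leave the similar rod with the paddle end where it is.

Things in the scene. Friction and masses are not known exactly. Their poses are not given: they have to be found in the camera images.
- tray_hook: Hooked rod, loose, 0.2 kg: foot 70 x 44 x 8 mm, on it an upright black grip block 40 mm long (x), 26 wide (y), from 8 to 78 mm high; from its front a 7 mm steel rod runs along +x, centre 45 mm high, and at x = 180 mm turns straight down to a tip 14 mm above the foot's underside. Origin: underside of the foot, below the block's middle; x to the hook, z up. Grip the block from above across y.
- push_rod: Bystander to be left alone: the same foot, block and rod as the hooked rod, same origin and axes, but ending at x = 180 mm in an upright flat paddle 56 mm wide and 30 mm high, without a hook. The two rods may stand in each other's place.
- riser: Fixed grey bench riser: a board 220 mm wide (y), 155 deep (x), underside 105 and top 123 mm above the worktop, on two side panels 188 mm apart; small stock on the back of its top. Origin: on the worktop below the board's middle; x points to the back, so the ledge (front edge) is at x = -77.5 mm. The tray slides out along -x on its centre line.
- eye (a point): Centre of the level steel ring on the tray's front, under the ledge: 26 mm above the worktop, 55 mm behind the ledge at the start. Hole 39 mm, outside 56 mm, bar 8 mm; the tray's front wall is 34 mm behind, 42 mm high. Axes as the riser's. The hooked rod passes over the ring and under the ledge with its foot 25 to 50 mm up; foot down, its tip is 12 mm below the ring's centre.
- tray (a joint): How far the tray is pulled out, m: 0 at the start, 0.079 when the whole ring is in front of the ledge, end stop at 0.12. Sliding friction about 2 N, no spring: it stays where it is left.

How it is judged (in metres and radians):
On the way, in this order (a step that is already met when the one before it is completed fails the run):
1. the hook's tip is down in the ring (x of eye in the frame of tray_hook between 0.155 and 0.205 m and y of eye in the frame of tray_hook between -0.02 and 0.02 m and z of eye in the frame of tray_hook between 0.012 and 0.042 m and value of joint tray below 0.05 m), for 0.1 s.
2. the tray is pulled out at least 70 mm with the hook in the ring (x of eye in the frame of tray_hook between 0.155 and 0.205 m and y of eye in the frame of tray_hook between -0.02 and 0.02 m and z of eye in the frame of tray_hook between 0.012 and 0.042 m and value of joint tray above 0.07 m), for 0.1 s.
At the end, for the whole second after the job is handed in: the tray is pulled out by at least 70 mm and at rest, the hooked rod stands at rest on its foot on the worktop (in the ring or beside it, within 10 mm of height and about 8 degrees of upright), and the rod with the paddle is within 30 mm of where it stood (value of joint tray above 0.07 m and velocity of joint tray between -0.01 and 0.01 m/s and height (world z) of tray_hook between -0.01 and 0.01 m and angle between tray_hook's own z axis and vertical below 0.15 rad and linear speed of tray_hook below 0.02 m/s and distance of push_rod from where it was at the start of the episode below 0.03 m); the robot touches nothing.
It fails at once if the rod with the paddle end is moved by more than 30 mm (distance of push_rod from where it was at the start of the episode above 0.03 m).
It also fails if it takes over 43 s, if anything falls off the work surface, if the arm or the gripper's body presses on something with over 40 N, if the wrist force passes 120 N, or if a joint passes its speed limit or range.

## Robot

A 6-joint arm with a two-finger parallel gripper is mounted at the origin on a cart in front of the work surface, level with it; the furniture and walls round the work are solid. World frame = base frame: x ahead of the robot, y to its left, z up, the work surface at z = 0. Lengths are in mm, angles in rad, forces in N, time in s.
With the tool pointing down it reaches from about 400 to 925 mm from the base axis. Payload 12.5 kg.
Tool frame: the origin (TCP) lies at the very end of the fingers, on their centre line; the grasp point (between the pads) lies 19 mm behind it; z points along the fingers, x is the direction in which the jaws open and shut, and the axes are right-handed (so a half turn about z gives the same grasp; the last joint's range is limited). The gripper opens to 95 mm and grips with 3 to 60 N. Pads are 20 mm wide; open, the fingers measure 119 mm over their backs; the gripper's body (75 mm by 180 mm) begins 59 mm behind the grasp point.
Start: joints at [0.998, 0.491, 1.559, -0, 1.092, -0.106], TCP at [281.256, 558.159, 214.661] pointing down, gripper open.
Joint ranges: [-3.1, 3.1], [-0.84, 2.19], [0.05, 2.79], [-1.13, 4.28], [0.06, 2.93], [-2.69, 2.69]. Speed limits (rad/s): [2.22, 2.22, 2.79, 3.14, 3.14, 3.14].

## Interface

Orientations are given as [roll, pitch, yaw] about the fixed x, y, z axes, in that order (R = Rz(yaw) Ry(pitch) Rx(roll)).
In Python, from cell import state, viewer, ticket, look_for, regions_of gives the robot as it stands.
- The arm moves only by the shell command python3 -m inch 'ROWS'. ROWS is JSON, a list of rows, each a list of 7 numbers: the turn, a rotation vector about the world's x, y, z in degrees, then the shift along the world's x, y, z in mm, then the opening, from -1 (shut) to 1 (fully open). In form: [[rx, ry, rz, tx, ty, tz, hand], ...]. A call has 1 to 10 rows; each row shifts and turns the commanded pose from where the row before left it; what a row does not reach is not made up. A row lasts 1/10 s, in which the tool goes at most 50 mm and 8.59 degrees, less where a joint would pass 70% of its speed; a pose out of reach is approached as far as the arm can. A call with a gripper value outside its range is refused whole. The fingers move at their own pace and stop on an object; the grip force is fixed at half the most. Time passes only in rows, so rows that do not move let the fingers close. It gives the time, the measured TCP pose, the force and the opening at its end, in the units of the state.
- state(): the state, without advancing time (a new reading comes with each control period).
- viewer.read_camera(name): name is "scene" or "side" or "wrist"; returns a dict with "color" (480x640x3 uint8, red, green, blue), "depth" (480x640 float32, mm along the optical axis (not along the pixel's ray), 0 where there is no reading), "fx", "fy", "cx", "cy" (pixels), "position" and "orientation" of the camera in the world. Camera axes: x right, y down, z forward; pixel columns grow to the right and rows downward; lengths in mm; the calibration is good to about 2 mm. A picture is of the moment at which its call begins.
- ticket.job_done(): hands the job in, once; it reports no verdict.
Trained networks look in the newest picture that a camera, given by its name, has taken for a name from the list of things; names that differ only in an ending like _2 or _b are one class to them, and where a whole thing is asked for, a point or a joint stands for the part that bears it (a point fixed in the world has none). Each returns a list of dicts, best first, with "score" (0 to 1); they miss things now and then, are a little off and sometimes report something else, mostly with a low value. They report only what shows in the picture. A call takes as long as a camera call.
- look_for(name, camera): "box" ([left, top, right, bottom] as shares, 0 to 1, of the picture: columns of its width, rows of its height, round what is visible of it).
- regions_of(name, camera): "pixels" (480x640 bool, what is visible of it) and "box" ([left, top, right, bottom] as shares, 0 to 1, of the picture: columns of its width, rows of its height, round what is visible of it).
The state is a dict: "t": time; "joints": joint angles; "qvel": joint speeds; "tau": joint torques, N m; "eef_pos": TCP position; "tcp_rot": TCP orientation; "ft_force": force on the tool from outside, world axes, zero at the start; "moment": the same for the moment, N m; "opening": opening from 0.0 (shut) to 1.0 (fully open).
Only numpy, scipy, OpenCV 4.12 (cv2) and the standard library are available. Lean on these libraries where they do the work, as an engineer would, in place of code of your own. Each camera call takes 0.05 s, during which the arm holds its last target. There are 200 camera calls.

## Working session

There is one attempt and no reset: what is moved stays moved. The work goes in short steps, Python scripts to look and compute and a shell command to move; the robot and the scene stay as the last step left them, time stands still between calls to the robot, and variables do not carry over. Pictures are saved under pics/ and viewed, on a budget of 10 in all, crops included, one or two more only if the job needs it, and the job is handed in when it is done.

```bash
ls; mkdir -p pics
cat > h.py <<'E'
import numpy as np,cv2
from scipy.spatial.transform import Rotation as R
from cell import state, viewer, ticket, look_for, regions_of
def rot(o):
    o=np.array(o,float)
    if o.shape==(3,3): return o
    return R.from_euler('xyz',o).as_matrix() if o.size==3 else R.from_quat(o).as_matrix()
def cloud(c):
    v,u=np.mgrid[:480,:640]; d=c['depth']
    p=np.stack([(u-c['cx'])/c['fx']*d,(v-c['cy'])/c['fy']*d,d],-1)
    P=p@rot(c['orientation']).T+np.array(c['position']); P[d<=0]=np.nan
    return P
def save(c,n): cv2.imwrite('pics/'+n,cv2.cvtColor(c['color'],cv2.COLOR_RGB2BGR))
E
python3 - <<'E'
from h import *
print(state())
for n in ['scene','side']:
    c=viewer.read_camera(n); save(c,n+'1.png'); P=cloud(c); np.save(n+'P.npy',P); print(n,c['position'],c['orientation'],c['fx'])
    for t in ['tray_hook','push_rod','riser','eye','tray']:
        for r in regions_of(t,n)[:2]:
            m=r['pixels']; Q=P[m]; Q=Q[~np.isnan(Q[:,0])]
            print(t,round(r['score'],2),(np.array(r['box'])*[640,480,640,480]).round(),m.sum(),np.nanpercentile(Q,[2,50,98],axis=0).round().tolist() if len(Q) else '')
E
```

```text
pics
{'t': 0.0, 'joints': array([ 9.98420154e-01,  4.91547688e-01,  1.55942295e+00, -6.48656283e-07,
        1.09166261e+00, -1.05590458e-01]), 'qvel': array([-4.48473788e-04,  1.08290173e-03,  1.90925884e-03,  9.76191425e-05,
        1.38473376e-03,  6.34370522e-05]), 'tau': array([-3.87104534e-03, -6.12637424e+01, -2.58173704e+01,  6.91517699e-02,
        4.82294220e-02, -1.45891827e-04]), 'eef_pos': array([281.1155321 , 557.96315059, 214.07823673]), 'tcp_rot': array([-3.14148355e+00,  1.03486004e-03,  1.10401097e+00]), 'ft_force': array([-0.93827661, -0.05715375,  0.17937814]), 'moment': array([-0.01300361, -0.01452675,  0.01656292]), 'opening': 0.9988983339147186}
scene [719.87579059 596.54585608 912.6611658 ] [-2.51284661e+00 -6.26662996e-05  2.92194388e+00] 509.41722484039343
tray_hook 0.72 [270. 208. 370. 247.] 1069 [[458.0, -75.0, 1.0], [501.0, -47.0, 44.0], [665.0, -34.0, 78.0]]
push_rod 0.74 [258. 150. 349. 183.] 1049 [[448.0, -296.0, -1.0], [492.0, -228.0, 43.0], [659.0, -212.0, 78.0]]
riser 0.81 [194. 277. 317. 433.] 9925 [[661.0, 102.0, 15.0], [724.0, 238.0, 122.0], [820.0, 320.0, 125.0]]
side [542.25109819 663.64769166 853.20185033] [-2.44221525 -0.00382986 -3.02384524] 567.1959901980081
tray_hook 0.56 [303. 213. 418. 250.] 1513 [[455.0, -78.0, 1.0], [497.0, -48.0, 43.0], [665.0, -35.0, 79.0]]
push_rod 0.94 [318. 136. 424. 187.] 1310 [[447.0, -280.0, 3.0], [488.0, -228.0, 45.0], [657.0, -213.0, 79.0]]
riser 0.64 [170. 251. 282. 404.] 12022 [[659.0, 101.0, 10.0], [719.0, 258.0, 122.0], [802.0, 319.0, 125.0]]
```

View pics/scene1.png

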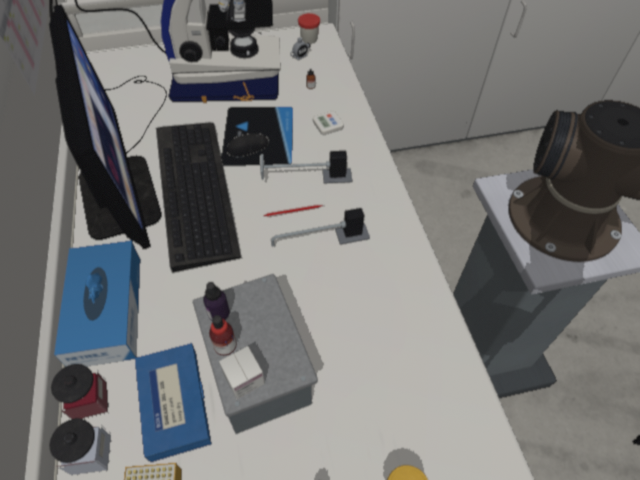

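```bash
cat > m.py <<'E'
from h import *
def fit(Q,n):
    top=Q[(Q[:,2]>73)&(Q[:,2]<83)]
    rod=Q[(Q[:,2]>40)&(Q[:,2]<54)]
    print(n,'top',len(top),end=' ')
    if len(top)>20:
        r=cv2.minAreaRect(top[:,:2].astype(np.float32)); print(np.round(r[0]),np.round(r[1]),round(r[2],1),end=' ')
    lo=np.array([cc for cc in rod]); 
    far=rod[rod[:,0]>540]
    if len(far)>10:
        l=cv2.fitLine(far[:,:2].astype(np.float32),cv2.DIST_HUBER,0,.01,.01).ravel(); print('rod yaw',np.degrees(np.arctan2(l[1]*np.sign(l[0]),abs(l[0]))).round(2),'pt',l[2:].round(),'xmax',far[:,0].max().round())
for n in ['scene','side']:
    P=np.load(n+'P.npy').reshape(-1,3); P=P[~np.isnan(P[:,0])]
    for nm,y0,y1 in [('A',-110,-5),('B',-300,-180)]:
        fit(P[(P[:,0]>430)&(P[:,0]<700)&(P[:,1]>y0)&(P[:,1]<y1)],n+nm)
    b=P[(P[:,2]>117)&(P[:,2]<129)&(P[:,0]>600)&(P[:,0]<900)&(P[:,1]>60)&(P[:,1]<380)]
    r=cv2.minAreaRect(b[:,:2].astype(np.float32)); print('board',np.round(r[0]),np.round(r[1]),r[2]); print(cv2.boxPoints(r).round())
E
python3 m.py
```

```text
sceneA top 175 [489. -55.] [27. 40.] 87.9 rod yaw 0.83 pt [605. -53.] xmax 668.0
sceneB top 136 [ 479. -233.] [29. 37.] 76.2 rod yaw -8.22 pt [ 600. -253.] xmax 662.0
board [742. 205.] [155. 222.] 8.988639831542969
[[648. 303.]
 [682.  84.]
 [836. 108.]
 [801. 327.]]
sideA top 234 [488. -56.] [39. 28.] 2.7 rod yaw 0.78 pt [604. -54.] xmax 667.0
sideB top 180 [ 477. -235.] [28. 40.] 80.3 rod yaw -8.05 pt [ 598. -254.] xmax 662.0
board [741. 204.] [155. 222.] 9.01763916015625
[[647. 301.]
 [682.  82.]
 [835. 107.]
 [800. 326.]]
```

The picture shows the hooked rod at about (275–365, 210–240), its end turned down, nearest the riser. The paddle rod is at (262–350, 150–180), so it matches what the networks reported. The riser is at (195–315, 277–430), yawed about 9°.

```bash
A='x'; python3 -m inch '[[0,0,2,14.8,-43.8,0,1],[0,0,2,14.8,-43.8,0,1],[0,0,2,14.8,-43.8,0,1],[0,0,2,14.8,-43.8,0,1],[0,0,2,14.8,-43.8,0,1],[0,0,2,14.8,-43.8,0,1],[0,0,2,14.8,-43.8,0,1],[0,0,2,14.8,-43.8,0,1],[0,0,2,14.8,-43.8,0,1],[0,0,2,14.8,-43.8,0,1]]'; python3 -m inch '[[0,0,2,14.8,-43.8,0,1],[0,0,2,14.8,-43.8,0,1],[0,0,2,14.8,-43.8,0,1],[0,0,1.5,14.8,-43.8,0,1],[0,0,0,0,0,0,1],[0,0,0,0,0,0,1],[0,0,0,0,0,0,1]]'
```

```text
t: 1.6
eef_pos: [429.6, 118.4, 215.0]
tcp_rot: [3.141, -0.0, 1.455]
ft_force: [1.2, 0.2, 0.0]
opening: 1.001
t: 2.3
eef_pos: [488.1, -54.3, 214.7]
tcp_rot: [-3.141, -0.0, 1.584]
ft_force: [0.7, 0.6, -0.4]
opening: 1.003
```

Run:
```python
from h import *
from m import fit
c=viewer.read_camera('wrist'); save(c,'w1.png'); P=cloud(c).reshape(-1,3); P=P[~np.isnan(P[:,0])]
fit(P[(P[:,0]>430)&(P[:,0]<700)&(P[:,1]>-110)&(P[:,1]<-5)],'wrist')
```

```text
sceneA top 175 [489. -55.] [27. 40.] 87.9 rod yaw 0.83 pt [605. -53.] xmax 668.0
sceneB top 136 [ 479. -233.] [29. 37.] 76.2 rod yaw -8.22 pt [ 600. -253.] xmax 662.0
board [742. 205.] [155. 222.] 8.988639831542969
[[648. 303.]
 [682.  84.]
 [836. 108.]
 [801. 327.]]
sideA top 234 [488. -56.] [39. 28.] 2.7 rod yaw 0.78 pt [604. -54.] xmax 667.0
sideB top 180 [ 477. -235.] [28. 40.] 80.3 rod yaw -8.05 pt [ 598. -254.] xmax 662.0
board [741. 204.] [155. 222.] 9.01763916015625
[[647. 301.]
 [682.  82.]
 [835. 107.]
 [800. 326.]]
wrist top 1201 [485. -58.] [40. 26.] 1.2 rod yaw 0.6 pt [585. -56.] xmax 666.0
```

View pics/w1.png

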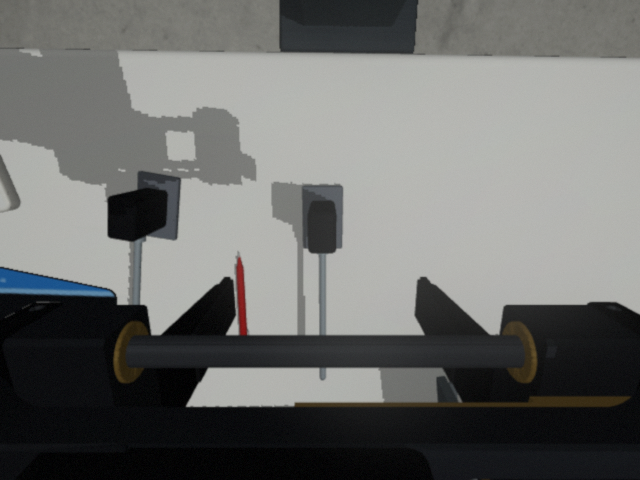

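The wrist view shows the block centred between the fingers at (322, 228), with the rod running down from it. I'm descending to grip.

```bash
python3 -m inch '[[0,0,0,-1,-2,-40,1],[0,0,0,0,0,-40,1],[0,0,0,0,0,-40,1],[0,0,0,0,0,-34,1],[0,0,0,0,0,-20,1],[0,0,0,0,0,0,1],[0,0,0,0,0,0,-1],[0,0,0,0,0,0,-1],[0,0,0,0,0,0,-1],[0,0,0,0,0,0,-1]]'; python3 -m inch '[[0,0,0,0,0,0,-1],[0,0,0,0,0,0,-1],[0,0,0,0,0,0,-1],[0,0,0,0,0,0,-1],[0,0,0,0,0,10,-1],[0,0,0,0,0,20,-1],[0,0,0,0,0,20,-1],[0,0,0,0,0,20,-1],[0,0,0,0,0,0,-1],[0,0,0,0,0,0,-1]]'
```

```text
t: 3.35
eef_pos: [487.8, -57.0, 41.6]
tcp_rot: [3.14, 0.0, 1.584]
ft_force: [-0.2, -0.6, 0.1]
opening: 0.721
t: 4.35
eef_pos: [487.3, -57.0, 110.7]
tcp_rot: [3.141, 0.0, 1.584]
ft_force: [0.2, 0.6, -1.8]
opening: 0.269
```

```bash
python3 -m inch '[[0,0,1,-10,30,0,-1],[0,0,1.5,-10,40,0,-1],[0,0,1.5,-10,40,0,-1],[0,0,1.5,-10,40,0,-1],[0,0,1.5,0,40,-10,-1],[0,0,1.2,0,25,-12,-1],[0,0,0,0,0,-10,-1],[0,0,0,0,0,0,-1],[0,0,0,0,0,0,-1],[0,0,0,0,0,0,-1]]'
python3 - <<'E'
from h import *
for n in ['scene','side','wrist']:
    c=viewer.read_camera(n); save(c,n+'2.png'); P=cloud(c)
    np.save(n+'P2.npy',P)
    for t in ['tray_hook','eye']:
      for r in regions_of(t,n)[:1]:
        m=r['pixels']; Q=P[m]; Q=Q[~np.isnan(Q[:,0])]; v,u=np.nonzero(m)
        print(n,t,round(r['score'],2),(np.array(r['box'])*[640,480,640,480]).round(),len(Q),np.percentile(Q,[2,50,98],axis=0).round().tolist())
        if t=='tray_hook':
            q=Q[(Q[:,0]>500)&(Q[:,2]>72)&(Q[:,2]<95)]
            if len(q)>10:
                l=cv2.fitLine(q[:,:2].astype(np.float32),cv2.DIST_HUBER,0,.01,.01).ravel(); print('yaw',np.degrees(np.arctan(l[1]/l[0])),l[2:],q[q[:,0]>q[:,0].max()-4].mean(0), np.median(q[:,2]))
                s=np.polyfit(q[:,0],q[:,2],1); print('pitch slope',s)
E
```

```text
t: 5.35
eef_pos: [447.6, 157.2, 78.8]
tcp_rot: [3.142, -0.0, 1.726]
ft_force: [0.4, -0.7, -2.2]
opening: 0.272
scene tray_hook 0.95 [315. 289. 413. 339.] 938 [[430.0, 152.0, 27.0], [470.0, 171.0, 65.0], [626.0, 188.0, 100.0]]
yaw 9.744774 [576.9834  178.98077] [619.54288376 186.31113255  72.99345891] 72.58691016161288
pitch slope [5.24352204e-03 6.97169348e+01]
scene eye 0.56 [196. 273. 319. 432.] 9872 [[660.0, 101.0, 13.0], [724.0, 239.0, 122.0], [820.0, 320.0, 125.0]]
side tray_hook 0.66 [307. 306. 438. 344.] 1249 [[418.0, 131.0, -1.0], [475.0, 171.0, 50.0], [624.0, 188.0, 98.0]]
yaw 8.518506 [560.506   175.81967] [617.5936287  183.87788363  73.29075988] 72.78441544787495
pitch slope [2.04230142e-03 7.17665513e+01]
wrist tray_hook 0.9 [287. 214. 359. 402.] 7955 [[412.0, 135.0, 30.0], [430.0, 156.0, 80.0], [508.0, 175.0, 102.0]]
yaw 7.9444947 [508.34232 167.43517] [513.97584754 168.1600464   72.32454282] 72.37936467699318
pitch slope [-1.24028899e-02  7.87406072e+01]
```

View pics/wrist2.png

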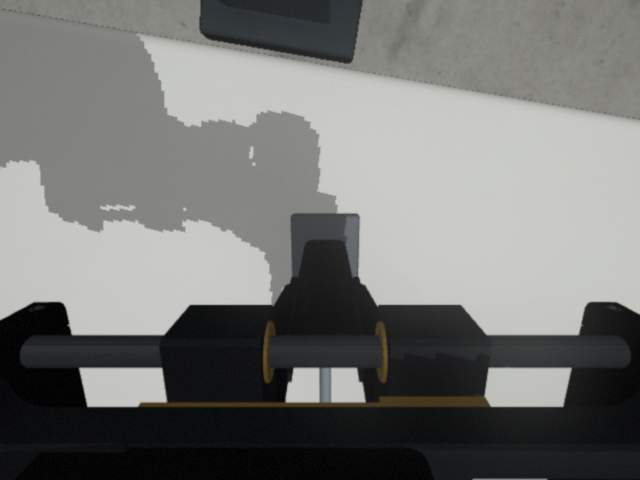

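View pics/side2.png

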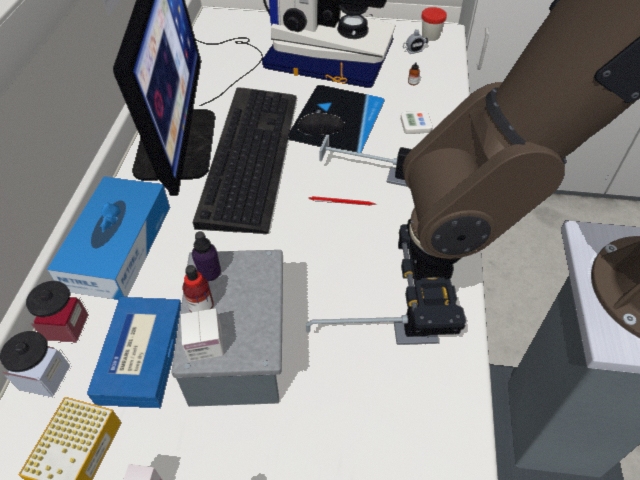

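The side view shows the rod held level towards the ledge, with the hook at (310, 325), just in front of it. Rod heights look low, so I'm checking for tilt or slip.

Run:
```python
from h import *
for n in ['scene','side']:
    P=np.load(n+'P2.npy').reshape(-1,3); P=P[~np.isnan(P[:,0])]
    e=np.array([np.cos(np.radians(9)),np.sin(np.radians(9))]); o=P[:,:2]-[447.6,157.2]
    a=o@e; b=o@[-e[1],e[0]]
    for lo in range(40,200,10):
        m=(a>lo)&(a<lo+10)&(abs(b)<15)&(P[:,2]>40)&(P[:,2]<110)
        if m.sum()>3: print(n,lo,m.sum(),'z',np.percentile(P[m,2],[5,50,90]).round(1),'b',np.median(b[m]).round(1), 'amax',a[m].max().round(1))
    m=(abs(a)<30)&(abs(b)<30)&(P[:,2]<50)
    for lo in range(-60,0,10):
        m=(a>lo)&(a<lo+10)&(abs(b)<20)&(P[:,2]>12)&(P[:,2]<70)
        if m.sum()>3: print(n,'foot',lo,m.sum(),np.median(P[m,2]).round(1))
```

```text
scene 40 21 z [66.7 69.2 72.2] b 1.4 amax 49.9
scene 50 17 z [67.4 69.2 70.7] b 1.0 amax 59.0
scene 60 19 z [66.7 69.1 71.3] b 1.2 amax 68.9
scene 70 20 z [67.  70.1 71.6] b 1.8 amax 79.8
scene 80 19 z [66.9 69.5 71.5] b 0.8 amax 89.3
scene 90 20 z [66.7 69.6 71.9] b 1.4 amax 99.6
scene 100 21 z [68.  70.7 71.9] b 2.0 amax 109.6
scene 110 20 z [66.1 70.2 71.3] b 1.4 amax 119.4
scene 120 20 z [67.8 70.  72.2] b 1.7 amax 130.0
scene 130 19 z [68.9 70.6 72.3] b 2.2 amax 139.6
scene 140 21 z [65.2 69.8 71.7] b 0.9 amax 149.3
scene 150 21 z [67.8 70.7 72.9] b 1.8 amax 159.9
scene 160 19 z [67.2 70.1 71.9] b 1.7 amax 169.5
scene 170 23 z [64.6 70.3 72.7] b 2.1 amax 179.4
scene 180 24 z [42.6 56.5 63.8] b 2.4 amax 184.9
scene foot -30 9 29.9
scene foot -20 32 30.7
scene foot -10 57 42.9
side 40 31 z [66.7 70.2 72.2] b 1.3 amax 49.9
side 50 24 z [67.6 70.6 72. ] b 1.4 amax 59.6
side 60 24 z [68.6 70.6 73.1] b 1.6 amax 69.2
side 70 25 z [68.5 71.5 72.7] b 1.1 amax 80.0
side 80 27 z [66.9 70.2 72.9] b 0.9 amax 90.0
side 90 33 z [67.1 70.4 73.2] b 1.0 amax 99.8
side 100 29 z [66.4 70.8 72.5] b 1.0 amax 109.6
side 110 24 z [67.9 70.6 72.5] b 1.1 amax 119.2
side 120 24 z [68.3 70.6 72.1] b 1.0 amax 128.8
side 130 26 z [68.1 70.9 72.8] b 0.6 amax 139.9
side 140 30 z [67.3 71.1 72.5] b 1.1 amax 149.7
side 150 30 z [68.5 70.6 72.6] b 0.7 amax 159.4
side 160 28 z [67.6 71.2 73.5] b 1.3 amax 169.0
side 170 36 z [44.5 67.8 71.9] b 1.3 amax 179.2
side 180 31 z [42.5 56.4 64.9] b 1.7 amax 184.0
side foot -40 12 29.8
side foot -30 37 30.3
side foot -20 40 30.8
side foot -10 37 30.8
```

The rod is level and its axis is right, with b about 1 mm. But the foot is only about 23 mm up, so the block slipped about 14 mm while the jaws were still closing. I'll set it down here and regrip lower.

```bash
python3 -m inch '[[0,0,0,0,0,-12,-1],[0,0,0,0,0,-8,-1],[0,0,0,0,0,-2,-1],[0,0,0,0,0,0,-1],[0,0,0,0,0,0,0],[0,0,0,0,0,0,0],[0,0,0,0,0,0,0],[0,0,0,0,0,-8,0],[0,0,0,0,0,-8,0],[0,0,0,0,0,0,-1]]'; python3 -m inch '[[0,0,0,0,0,0,-1],[0,0,0,0,0,0,-1],[0,0,0,0,0,0,-1],[0,0,0,0,0,0,-1],[0,0,0,0,0,0,-1],[0,0,0,0,0,0,-1],[0,0,0,0,0,0,-1],[0,0,0,0,0,0,-1],[0,0,0,0,0,0,-1],[0,0,0,0,0,0,-1]]'; python3 -m inch '[[0,0,0,0,0,5,-1],[0,0,0,0,0,8,-1],[0,0,0,0,0,8,-1],[0,0,0,0,0,8,-1],[0,0,0,0,0,8,-1],[0,0,0,0,0,0,-1],[0,0,0,0,0,0,-1]]'
cat > k.py <<'E'
from h import *
def chk(n,x,y):
    c=viewer.read_camera(n); save(c,n+'_%d.png'%(state()['t']*100)); P=cloud(c).reshape(-1,3); P=P[~np.isnan(P[:,0])]
    e=np.array([np.cos(np.radians(9)),np.sin(np.radians(9))]); o=P[:,:2]-[x,y]
    a=o@e; b=o@[-e[1],e[0]]
    for lo in (50,90,130,160):
        m=(a>lo)&(a<lo+20)&(abs(b)<15)&(P[:,2]>30)&(P[:,2]<100)
        print(n,lo,m.sum(),'z',np.median(P[m,2]).round(1),'b',np.median(b[m]).round(1))
    m=(a>40)&(a<200)&(abs(b)<15)&(P[:,2]>20)&(P[:,2]<100); print('amax',a[m].max().round(1))
    m=(a>-35)&(a<-20)&(abs(b)<20)&(P[:,2]>5)&(P[:,2]<55); print('foot top',np.median(P[m,2]).round(1))
E
python3 -c "
from k import *
p=state()['eef_pos'];print(p)
for n in ['scene','side']: chk(n,p[0],p[1])"
```

```text
t: 6.8
eef_pos: [446.9, 157.8, 39.5]
tcp_rot: [-3.14, -0.0, 1.727]
ft_force: [0.1, 0.8, 0.7]
opening: 0.46
t: 7.8
eef_pos: [447.4, 158.0, 40.7]
tcp_rot: [-3.142, -0.0, 1.727]
ft_force: [-0.4, -0.6, 0.9]
opening: 0.271
t: 8.5
eef_pos: [447.5, 158.0, 77.9]
tcp_rot: [3.141, -0.0, 1.727]
ft_force: [0.0, -0.2, -2.3]
opening: 0.273
[447.50535217 157.97584584  77.90378979]
scene 50 40 z 83.8 b 1.9
scene 90 42 z 84.1 b 2.0
scene 130 43 z 83.7 b 2.0
scene 160 51 z 83.6 b 2.3
amax 185.4
foot top nan
side 50 53 z 84.2 b 1.4
side 90 62 z 83.6 b 0.9
side 130 59 z 84.1 b 1.4
side 160 68 z 82.5 b 1.1
amax 183.8
foot top 43.7
  return _methods._mean(a, axis=axis, dtype=dtype,
  ret = ret.dtype.type(ret / rcount)
```

```bash
python3 -m inch '[[0,0,0,6,0.8,0,-1],[0,0,0,13,1.9,0,-1],[0,0,0,15,2.1,0,-1],[0,0,0,15,2.1,0,-1],[0,0,0,15,2.1,0,-1],[0,0,0,14,2.1,0,-1],[0,0,0,10,1.4,0,-1],[0,0,0,5,0.8,0,-1],[0,0,0,0,0,0,-1],[0,0,0,0,0,0,-1]]';  python3 -m inch '[[0,0,0,0,0,-6,-1],[0,0,0,0,0,-6,-1],[0,0,0,0,0,-6,-1],[0,0,0,0,0,-3,-1],[0,0,0,0,0,0,-1]]'; python3 -c "
from k import *
p=state()['eef_pos'];print(p,state()['ft_force'],state()['moment'])
for n in ['scene','side']: chk(n,p[0],p[1])" 2>/dev/null
```

```text
t: 9.6
eef_pos: [539.9, 171.2, 77.5]
tcp_rot: [-3.141, -0.0, 1.727]
ft_force: [0.3, -0.4, -1.1]
opening: 0.271
t: 10.1
eef_pos: [540.2, 171.2, 56.1]
tcp_rot: [-3.141, -0.0, 1.727]
ft_force: [-0.7, -0.4, -2.2]
opening: 0.272
[540.17037398 171.1923011   56.05063925] [-0.73946126 -0.43659209 -2.16009033] [ 0.07754546  0.02667351 -0.01627597]
scene 50 40 z 62.2 b 1.6
scene 90 41 z 62.2 b 1.8
scene 130 0 z nan b nan
scene 160 0 z nan b nan
amax 118.3
foot top nan
side 50 48 z 62.8 b 1.2
side 90 55 z 63.0 b 1.2
side 130 0 z nan b nan
side 160 0 z nan b nan
amax 128.8
foot top 23.1
```

```bash
python3 -m inch '[[0,0,0,0,0,-4,-1],[0,0,0,0,0,-4,-1],[0,0,0,0,0,-4,-1],[0,0,0,0,0,-1.5,-1],[0,0,0,0,0,0,-1],[0,0,0,0,0,0,-1]]'; python3 -c "
from k import *
p=state()['eef_pos'];print(p,state()['ft_force'],state()['moment'])
for n in ['side']: chk(n,p[0],p[1])" 2>/dev/null
```

```text
t: 10.8
eef_pos: [540.5, 171.3, 43.2]
tcp_rot: [-3.142, -0.0, 1.727]
ft_force: [-0.1, 0.3, -2.2]
opening: 0.267
[540.49430538 171.25469872  43.15445224] [-0.0957372   0.26830377 -2.22807399] [-0.01049245  0.04354362 -0.06464894]
side 50 48 z 49.6 b 0.8
side 90 48 z 49.7 b 1.0
side 130 0 z nan b nan
side 160 0 z nan b nan
amax 129.3
foot top 6.9
```

The rod is level and fully down, with no contact force. I'll pull part way and check the force.

```bash
python3 -m inch '[[0,0,0,-4,-0.6,0,-1],[0,0,0,-6,-0.9,0,-1],[0,0,0,-6,-1,0,-1],[0,0,0,-6,-1,0,-1],[0,0,0,-6,-1,0,-1],[0,0,0,-6,-0.9,0,-1],[0,0,0,-6,-0.9,0,-1]]'; python3 -m inch '[[0,0,0,-6,-1,0,-1],[0,0,0,-6,-0.9,0,-1],[0,0,0,-6,-1,0,-1],[0,0,0,-6,-0.9,0,-1],[0,0,0,-6,-1,0,-1],[0,0,0,-6,-0.9,0,-1],[0,0,0,-6,-1,0,-1],[0,0,0,-6,-0.9,0,-1]]';python3 -m inch '[[0,0,0,-6,-1,0,-1],[0,0,0,-6,-0.9,0,-1],[0,0,0,-4,-0.6,0,-1],[0,0,0,-2,-0.3,0,-1],[0,0,0,0,0,0,-1],[0,0,0,0,0,0,-1]]'; python3 -c "
from k import *
p=state()['eef_pos'];print(p,state()['ft_force'],state()['moment'])
for n in ['scene','side']: chk(n,p[0],p[1])" 2>/dev/null; ls pics
```

```text
t: 11.55
eef_pos: [500.2, 164.9, 43.3]
tcp_rot: [3.141, -0.0, 1.727]
ft_force: [2.8, 1.1, -1.5]
opening: 0.27
t: 12.35
eef_pos: [452.0, 157.3, 43.2]
tcp_rot: [3.141, -0.0, 1.727]
ft_force: [3.7, 0.0, -0.9]
opening: 0.271
t: 12.95
eef_pos: [434.0, 154.5, 43.0]
tcp_rot: [-3.14, -0.0, 1.727]
ft_force: [0.0, -1.0, -2.0]
opening: 0.273
[434.04179496 154.47410071  43.02181788] [ 0.03614973 -0.95471714 -1.96089634] [0.07174475 0.05182791 0.02461656]
scene 50 37 z 48.7 b 1.9
scene 90 38 z 49.2 b 2.3
scene 130 39 z 48.4 b 1.9
scene 160 50 z 47.8 b 2.2
amax 187.9
foot top nan
side 50 51 z 49.2 b 1.0
side 90 46 z 49.6 b 1.2
side 130 52 z 48.6 b 0.9
side 160 78 z 46.8 b 1.2
amax 186.1
foot top 6.7
scene1.png
scene2.png
scene_1015.png
scene_1300.png
scene_855.png
side1.png
side2.png
side_1019.png
side_1085.png
side_1305.png
side_860.png
w1.png
wrist2.png
```

Run:
```python
import cv2
a=cv2.imread('pics/scene_1300.png')[240:440,180:430]; b=cv2.imread('pics/side_1305.png')[240:440,160:410]
cv2.imwrite('pics/crop.png',cv2.resize(cv2.vconcat([a,b]),None,fx=1.5,fy=1.5,interpolation=2))
```

```text
(no output)
```

View pics/crop.png

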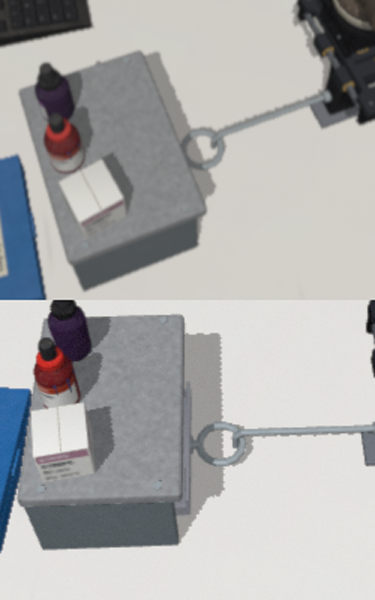

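The ring stands clear in front of the ledge, with the hook inside it (top view about (205, 148), side view about (220, 443) in the crop). The tray is out about 90 mm. I'm setting the rod down and letting go.

```bash
python3 -m inch '[[0,0,0,0,0,-1,-1],[0,0,0,0,0,-1.2,-1],[0,0,0,0,0,0,-1],[0,0,0,0,0,0,0.1],[0,0,0,0,0,0,0.1],[0,0,0,0,0,0,0.1],[0,0,0,0,0,0,0.1],[0,0,0,0,0,5,0.1],[0,0,0,0,0,10,0.1],[0,0,0,0,0,20,0.1]]'; python3 -m inch '[[0,0,0,0,0,30,0.1],[0,0,0,0,0,40,0.1],[0,0,0,0,0,40,0.1],[0,0,0,0,0,0,0.1],[0,0,0,0,0,0,0.1],[0,0,0,0,0,0,0.1]]'; python3 - <<'E' 2>/dev/null
from k import *
for n in ['scene','side']:
    chk(n,434.0,154.5)
c=viewer.read_camera('side'); save(c,'end.png'); P=cloud(c); Q=P.reshape(-1,3); Q=Q[~np.isnan(Q[:,0])]
from m import fit
fit(Q[(Q[:,0]>430)&(Q[:,0]<700)&(Q[:,1]>-300)&(Q[:,1]<-180)],'END push')
e=np.array([np.cos(np.radians(9)),np.sin(np.radians(9))]); o=Q[:,:2]-[741.5,204.5]; a=o@e; b=o@[-e[1],e[0]]
m=(abs(b)<32)&(a>-200)&(a<-80)&(Q[:,2]>15)&(Q[:,2]<36)&((abs(b)>7)|(a>-125)); print('ring a',np.percentile(a[m],[1,99]),m.sum(),'z',np.median(Q[m,2]))
E
```

```text
t: 14.05
eef_pos: [434.0, 154.5, 76.2]
tcp_rot: [-3.14, -0.0, 1.727]
ft_force: [0.6, -0.2, 0.3]
opening: 0.547
t: 14.65
eef_pos: [433.9, 154.4, 185.5]
tcp_rot: [-3.141, -0.0, 1.727]
ft_force: [-0.8, -0.0, -0.6]
opening: 0.553
scene 50 37 z 46.8 b 1.9
scene 90 36 z 47.0 b 2.1
scene 130 40 z 46.5 b 2.0
scene 160 47 z 45.6 b 1.7
amax 188.2
foot top 7.0
side 50 49 z 47.2 b 1.5
side 90 52 z 46.8 b 1.2
side 130 56 z 46.9 b 0.6
side 160 71 z 45.9 b 1.5
amax 183.4
foot top 7.3
sceneA top 175 [489. -55.] [27. 40.] 87.9 rod yaw 0.83 pt [605. -53.] xmax 668.0
sceneB top 136 [ 479. -233.] [29. 37.] 76.2 rod yaw -8.22 pt [ 600. -253.] xmax 662.0
board [742. 205.] [155. 222.] 8.988639831542969
[[648. 303.]
 [682.  84.]
 [836. 108.]
 [801. 327.]]
sideA top 234 [488. -56.] [39. 28.] 2.7 rod yaw 0.78 pt [604. -54.] xmax 667.0
sideB top 180 [ 477. -235.] [28. 40.] 80.3 rod yaw -8.05 pt [ 598. -254.] xmax 662.0
board [741. 204.] [155. 222.] 9.01763916015625
[[647. 301.]
 [682.  82.]
 [835. 107.]
 [800. 326.]]
END push top 179 [ 477. -236.] [29. 39.] 83.2 rod yaw -7.95 pt [ 598. -254.] xmax 662.0
ring a [-137.97621195  -81.82641787] 383 z 28.798779970400346
```

View pics/end.png

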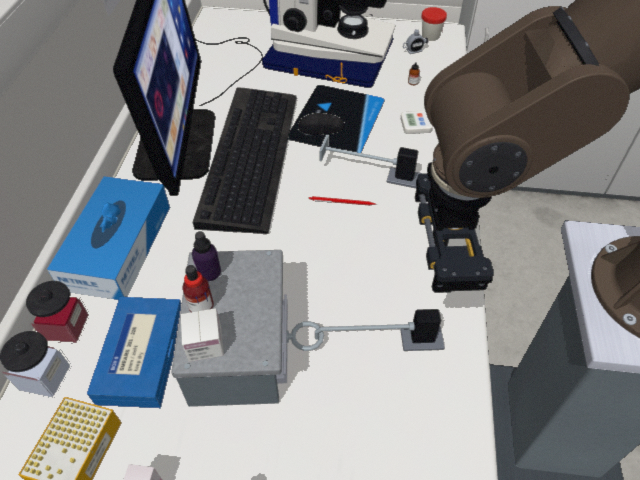

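The rod stands upright at (300–440, 310–350) with its hook in the ring at (308, 335). The ring's outer edge is 60 mm in front of the ledge, so the tray is out about 88 mm. The gripper is clear above, and the paddle rod has not moved.

```bash
python3 -c "
from cell import ticket
print(ticket.job_done())"
```

```text
the job is handed in; nothing more can be done
None
```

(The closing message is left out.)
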